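Drive the jammed plug out of a label-roll core

ROBOT

A 6-joint arm with a two-finger parallel gripper is mounted at the origin on the work surface. World frame = base frame: x ahead of the robot, y to its left, z up, the work surface at z = 0. Lengths are in m, angles in rad, forces in N, time in s.
With the tool pointing down it reaches from about 0.325 to 0.775 m from the base axis. Payload 5.5 kg.
Tool frame: the origin (TCP) lies between the finger pads; the fingertips stand 8 mm ahead of it and the grasp point (between the pads) lies 11 mm behind it (tcp_to_tips is the distance from the TCP to the fingertips, in m); z points along the fingers, y is the line along which they close (so a half turn about z gives the same grasp; the last joint's range is limited). The gripper opens to 88 mm and grips with 3 to 60 N. Pads are 20 mm wide; open, the fingers measure 115 mm over their backs; the gripper's body (75 mm by 178 mm) begins 61 mm behind the grasp point.
Start: joints at [-1.304, 0.091, 1.231, -0, 1.82, -0.057], TCP at [0.191, -0.569, 0.231] pointing down, gripper open.
Joint ranges: [-2.87, 2.87], [-0.86, 2.18], [0.17, 2.46], [-1.51, 4.65], [0.06, 2.69], [-2.65, 2.65]. Speed limits (rad/s): [2.57, 2.57, 3.01, 3.14, 3.14, 3.14].

INTERFACE

Orientations are given as a unit quaternion [w, x, y, z].
In Python, from bench import * gives the robot as it stands. Calls block until the motion is done:
- move_to(position, orientation): joint-space move of the TCP to a pose.
- move_l(position, speed=0.15, orientation=None): straight line of the TCP; orientation=None keeps the orientation; speed is the mean speed in m/s.
- movej(angles): joint-space move.
- gripper_open() and close(): open the fingers fully, or close them until they stop; the grip force is fixed at half the most.
- hold(seconds).
- inverse_kinematics(position, orientation): joint angles nearest the present ones, or None.
- state(): the state.
- get_image(name): name is "side" or "top" or "wrist"; returns a dict with "frame" (480x640x3 uint8, blue, green, red), "depth" (480x640 float32, m along the optical axis (not along the pixel's ray), 0 where there is no reading), "camera_matrix" (3x3 intrinsics, pixels), "k1" (the pictures are not rectified: a ray, as slopes to the right and down, at radius r is drawn at 1 + k1 r^2 times it, then the intrinsics apply), "view" (4x4, takes a point from world to camera coordinates). Camera axes: x right, y up, looking along -z (the intrinsics and any distortion apply to the point x, -y, -z); pixel columns grow to the right and rows downward; lengths in m; the calibration is good to about 2 mm. A picture is of the moment at which its call begins.
A pose or a line that the arm cannot do raises IKError and nothing moves.
- job_done(): hands the job in; it is judged then, once.
The state is a dict: "time": time; "joint_pos": joint angles; "dq": joint speeds; "joint_torque": joint torques, N m; "ee_pos": TCP position; "ee_rot": TCP orientation; "ft_force": force on the tool from outside, world axes, zero at the start; "moment": the same for the moment, N m; "finger_gap": finger opening in m; "finger_force": force on a finger pad.
Only numpy, scipy, OpenCV 4.12 (cv2) and the standard library are available. Lean on these libraries where they do the work, as an engineer would, in place of code of your own. Each camera call takes 0.05 s, during which the arm holds its last target. There are 200 camera calls.

TASK

A grey adapter plug is jammed in the cardboard label-roll core on the stripping stand. Take the long plain steel drift rod from the wooden holder (the short punch and the fat stepped one will not do), push the plug right through the core from above so that it drops out underneath into the stand's tray, then put the drift in the white basket and let go.

Things in the scene. Friction and masses are not known exactly. Their poses are not given: they have to be found in the camera images.
- drift: Plain steel rod, diameter 20 mm, 140 mm long, under 0.45 kg, upright, foot on the table, in any of 3 holes (24 mm wide, 70 mm apart) of a wooden block 60 x 200 x 40 mm high; top 100 mm clear. Origin at its middle, z along it, x across the block's 60 mm side, y along the row of holes. Its neighbours: a punch 70 mm long (too short) and one 115 mm tall with a 48 mm thick head (too thick).
- bore (a point): Centre of the bore's upper mouth, 116 mm above the table, z up. Brown cardboard tube, 62 mm outside, 42 mm bore, 50 mm tall, fixed on a metal stand 116 x 116 mm; open below through the 6 mm top plate. Tray floor 54 mm below the plate, 6 mm above the table. Two sprung lips in the bore, 4 to 44 mm below the mouth, grip the plug and stand out 1 to 3 mm.
- plug: Grey plastic plug, solid cylinder, diameter 39 mm, height 30 mm, 40 g, upright in the bore, its top 3 to 11 mm below the mouth. Origin at its centre, z along it. Moving it down takes about 6 to 14 N all the way; once its top is about 45 mm below the mouth it is free and falls into the tray.
- basket: Open white plastic basket, fixed, 180 mm (its x) by 260 mm (its y), 50 mm high, walls and floor 4 mm thick. Origin at the centre of its underside on the table, z up. The drift may stand, lean or lie in it.
Mind the look-alikes: they are no part of the job. Of the things that look like the part that bears bore, the smallest one is meant.

How it is judged:
By the outcome, as a careful person would: the job done as asked, in the order asked, and still so for the second after the job is handed in, with the robot touching nothing.
It also fails if it takes over 54 s, if anything falls off the work surface, if the arm or the gripper's body presses on something with over 40 N, if the wrist force passes 120 N, or if a joint passes its speed limit or range.

## Working session

There is one attempt and no reset: what is moved stays moved. The work goes in short steps, each a Python script; the robot and the scene stay as the last script left them, time stands still between calls to the robot, and variables do not carry over. Pictures are saved under pics/ and viewed, at most 10 in all, crops included, and the job is handed in when it is done.

```bash
mkdir -p pics; ls
cat > h.py <<'E'
import numpy as np, cv2
from bench import *
def rays(im,uv):
    K=np.array(im["camera_matrix"],float);uv=np.atleast_2d(np.array(uv,float))
    d=np.stack([(uv[:,0]-K[0,2])/K[0,0],(uv[:,1]-K[1,2])/K[1,1]],1);s=d.copy()
    for _ in range(20): s=d/(1+im["k1"]*(s**2).sum(1,keepdims=True))
    V=np.array(im["view"],float);R=V[:3,:3];o=-R.T@V[:3,3]
    return o,np.c_[s[:,0],-s[:,1],-np.ones(len(s))]@R
def onplane(im,uv,z):
    o,r=rays(im,uv);return o+r*((z-o[2])/r[:,2])[:,None]
def cloud(im):
    v,u=np.mgrid[:480,:640];o,r=rays(im,np.c_[u.ravel(),v.ravel()])
    return (o+r*im["depth"].reshape(-1,1)).reshape(480,640,3)
E
python3 - <<'E'
from h import *
for n in("top","side"):
    im=get_image(n);cv2.imwrite(f"pics/{n}0.png",im["frame"]);np.save(f"{n}0.npy",im,allow_pickle=True)
    print(n,rays(im,[320,240]),im["k1"],(im["depth"]>0).mean())
print(state())
E
```

```text
pics
top (array([0.40121821, 0.04748872, 1.46559484]), array([[ 0.06096727, -0.00126176, -0.99823593]])) -0.13234684977565725 0.99556640625
side (array([ 0.34106457, -0.7422132 ,  0.72012798]), array([[ 0.13529767,  0.79906717, -0.58593808]])) -0.09137534652330521 0.9959016927083333
{'time': 0.1, 'joint_pos': array([-1.30370672e+00,  9.17694453e-02,  1.23174651e+00, -5.59973725e-06,
        1.81980458e+00, -5.66555362e-02]), 'dq': array([-1.00213870e-03, -8.68730210e-04, -3.93710978e-03,  1.37421387e-04,
       -1.22245013e-03, -2.41180870e-05]), 'joint_torque': array([ 4.12734647e-03, -4.47855127e+01, -4.07570708e+01,  7.01457029e-02,
        2.84040452e-02, -1.14768090e-04]), 'ee_pos': array([ 0.1908272 , -0.56858088,  0.22963911]), 'ee_rot': array([-8.58878612e-04,  9.86926960e-01,  1.61165841e-01, -9.34328254e-05]), 'ft_force': array([ 0.62039355,  0.06164235, -0.06466998]), 'moment': array([-0.06175843,  0.01722581,  0.00110257]), 'finger_force': 0.0, 'finger_gap': 0.08762680527352584}
```

View pics/top0.png

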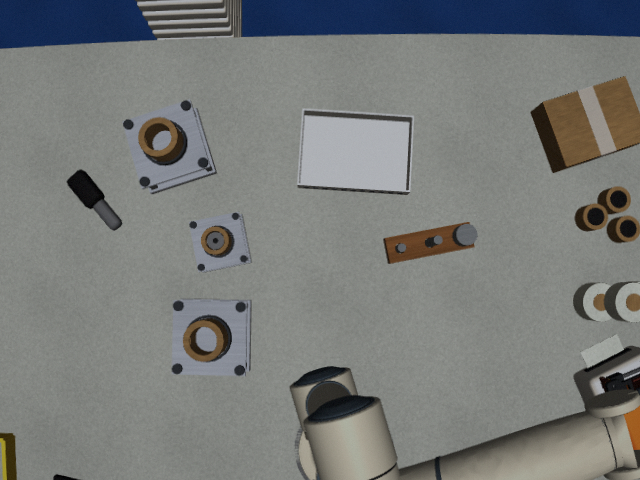

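View pics/side0.png

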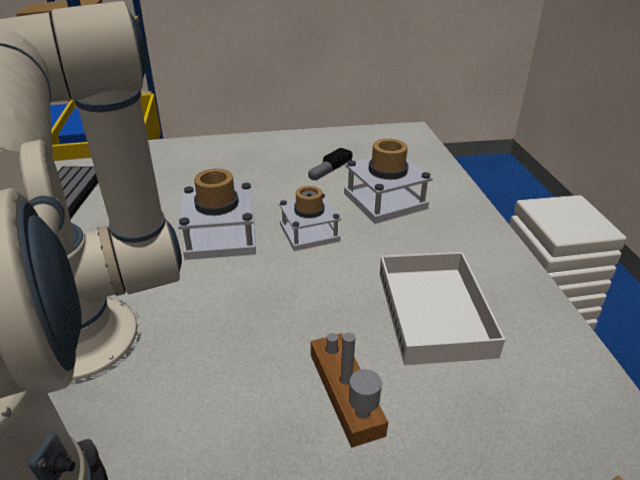

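The top view shows the smallest stand with its tube at (216,240). The holder is at (430,243): short punch at (401,247), drift in the middle at (437,240), fat one at (466,235). The basket is at (356,151). The side view confirms that the drift is the tall thin middle rod, at (348,340).

Run:
```python
from h import *
for n in("top","side"):
    im=np.load(f"{n}0.npy",allow_pickle=True).item();P=cloud(im);f=im["frame"].astype(int)
    hsv=cv2.cvtColor(im["frame"],cv2.COLOR_BGR2HSV)
    roi=dict(top=dict(bore=(190,215,245,268),blk=(375,215,485,270),bas=(290,100,420,200)),side=dict(bore=(285,180,335,215),blk=(300,325,395,445),bas=(375,245,505,365)))[n]
    def sel(k,m):
        x0,y0,x1,y1=roi[k];mm=np.zeros((480,640),bool);mm[y0:y1,x0:x1]=1;return mm&m
    z=P[...,2]
    brown=(hsv[...,0]<20)&(hsv[...,1]>100)
    m=sel("bore",brown&(abs(z-.116)<.006));q=P[m]
    c,r=cv2.minEnclosingCircle(q[:,:2].astype(np.float32));print(n,"tube",c,r,np.median(q[:,2]),m.sum())
    m=sel("bore",(z>.09)&(z<.125)&~brown&(np.hypot(P[...,0]-c[0],P[...,1]-c[1])<.02));print("plug",np.median(P[m],0),m.sum())
    m=sel("blk",brown&(abs(z-.04)<.006));print("blk",cv2.minAreaRect(P[m][:,:2].astype(np.float32)),np.median(z[m]))
    m=sel("blk",(z>.125)&(z<.15));print("drift top",np.median(P[m],0) if m.any() else 0,m.sum(),[P[m].min(0),P[m].max(0)] if m.any() else 0)
    if n=="top":
        vv,uu=np.nonzero(m);print("pix",uu.mean(),vv.mean(),onplane(im,[uu.mean(),vv.mean()],.14))
    m=sel("bas",(abs(z-.05)<.006));print("bas",cv2.minAreaRect(P[m][:,:2].astype(np.float32)))
```

```text
top tube (0.4872414767742157, 0.27471277117729187) 0.03112691082060337 0.11489531098382111 319
plug [0.48809575 0.27500774 0.10664785] 237
blk ((0.4785313010215759, -0.20440463721752167), (0.058771077543497086, 0.19939489662647247), 9.7877197265625) 0.03935486372937114
drift top [ 0.47732935 -0.20492109  0.13886221] 78 [array([ 0.468691  , -0.21581693,  0.12526664]), array([ 0.487904  , -0.19615566,  0.14762736])]
pix 437.21794871794873 239.84615384615384 [[ 0.4776487  -0.20483074  0.14      ]]
bas ((0.6946053504943848, -0.04026150703430176), (0.2616913616657257, 0.18098671734333038), 85.28556823730469)
side tube (0.4866870641708374, 0.2735760807991028) 0.0329231433570385 0.1131887262932667 195
plug [0.4870306  0.28042001 0.10537292] 65
blk ((0.47635647654533386, -0.2064904272556305), (0.06050485000014305, 0.20247423648834229), 9.680965423583984) 0.03901007975396942
drift top [ 0.47595896 -0.2107398   0.13803879] 172 [array([ 0.46703621, -0.21797935,  0.12504391]), array([ 0.4860324 , -0.19427286,  0.1426922 ])]
bas ((0.6943025588989258, -0.039269983768463135), (0.2682177424430847, 0.18206912279129028), 85.18021392822266)
```

```bash
cat >> h.py <<'E'
def q_down(psi):  # tool y at heading psi (deg), pointing down
    a=np.radians((psi+90)/2);return [0,np.cos(a),np.sin(a),0]
D=np.array([.477,-.2055]);B=np.array([.487,.2745]);BK=np.array([.694,-.040])
E
python3 - <<'E'
from h import *
for psi in(9.7,189.7):
    for n,p in(("D",[*D,.094]),("Dup",[*D,.25]),("B",[*B,.34]),("B0",[*B,.14]),("K",[*BK,.1]),("K",[*BK,.3])):
        j=inverse_kinematics(p,q_down(psi));print(psi,n,None if j is None else np.round(j,2))
im=np.load("top0.npy",allow_pickle=True).item();P=cloud(im)
print([P[y-25:y+25,x-25:x+25,2].max() for x,y in((160,140),(206,338))])
E
```

```text
9.7 D [-0.47 -0.11  1.67 -0.    1.58 -0.64]
9.7 Dup [-0.47 -0.12  1.41 -0.    1.86 -0.64]
9.7 B [ 0.45  0.03  1.1  -0.    2.01  0.28]
9.7 B0 [ 0.45 -0.02  1.5  -0.    1.66  0.28]
9.7 K [-0.11  0.36  1.15 -0.    1.63 -0.28]
9.7 K [-0.11  0.4   0.75 -0.    1.99 -0.28]
189.7 D [-0.47 -0.11  1.67 -0.    1.58  2.5 ]
189.7 Dup [-0.47 -0.12  1.41 -0.    1.86  2.5 ]
189.7 B None
189.7 B0 None
189.7 K None
189.7 K None
[np.float64(1.465594838410682), np.float64(1.465594838410682)]
```

Run:
```python
from h import *
q=q_down(9.7)
move_to([*D,.26],q)
im=get_image("wrist");cv2.imwrite("pics/w1.png",im["frame"]);P=cloud(im)
m=(abs(P[...,2]-.14)<.006)&(np.hypot(P[...,0]-D[0],P[...,1]-D[1])<.03)&(im["depth"]>0)
print(m.sum(), cv2.minEnclosingCircle(P[m][:,:2].astype(np.float32)) if m.any() else 0)
move_l([*D,.096],.12,q)
close()
s=state();print(s["time"],s["finger_gap"],s["finger_force"],s["ft_force"],s["ee_pos"])
move_l([*D,.27],.15,q)
hold(.3)
s=state();print(s["time"],s["finger_gap"],s["ft_force"],s["ee_pos"])
move_to([*B,.34],q)
hold(.2);s=state();print(s["time"],s["ft_force"],s["ee_pos"])
for n in("side","top"):
    im=get_image(n);cv2.imwrite(f"pics/{n}1.png",im["frame"]);np.save(f"{n}1.npy",im,allow_pickle=True)
    P=cloud(im);h=np.hypot(P[...,0]-B[0],P[...,1]-B[1])
    m=(h<.03)&(P[...,2]>.2)&(P[...,2]<.32);print(n,m.sum(),P[m].min(0),P[m].max(0))
    for a in np.arange(.22,.34,.02):
        k=m&(abs(P[...,2]-a)<.01)
        if k.any():print(a,P[k].mean(0),np.ptp(P[k],0))
```

```text
532 ((0.4778517782688141, -0.2046888917684555), 0.010113652795553207)
4.4083 0.02001442259873205 29.995072782039642 [0.1160127  0.11804247 0.88815548] [ 0.47701466 -0.20548553  0.09598413]
6.0167 0.019778801887950236 [ 0.46565103  0.1174849  -3.14800481] [ 0.47689621 -0.20542883  0.26952172]
7.9833 [ 0.86884984 -0.8348541  -2.66609955] [0.48738274 0.27366853 0.33989023]
side 307 [0.47646397 0.25781137 0.24349955] [0.49439984 0.27369834 0.31951757]
0.24 [0.484749   0.26491389 0.24673772] [0.01713822 0.01162055 0.00641887]
0.26 [0.4848993  0.26570471 0.25991133] [0.01743423 0.01306203 0.01937294]
0.27999999999999997 [0.48504501 0.26608951 0.2802016 ] [0.01744771 0.01210652 0.01882019]
0.29999999999999993 [0.48511351 0.26572956 0.30045109] [0.01754218 0.01113982 0.01933973]
0.31999999999999995 [0.48557463 0.26575537 0.31512165] [0.01652682 0.01469478 0.00896159]
top 3 [0.48911273 0.26289691 0.25133829] [0.49297098 0.26460468 0.25478951]
0.26 [0.49110446 0.26358646 0.2531875 ] [0.00385825 0.00170776 0.00345121]
```

View pics/side1.png

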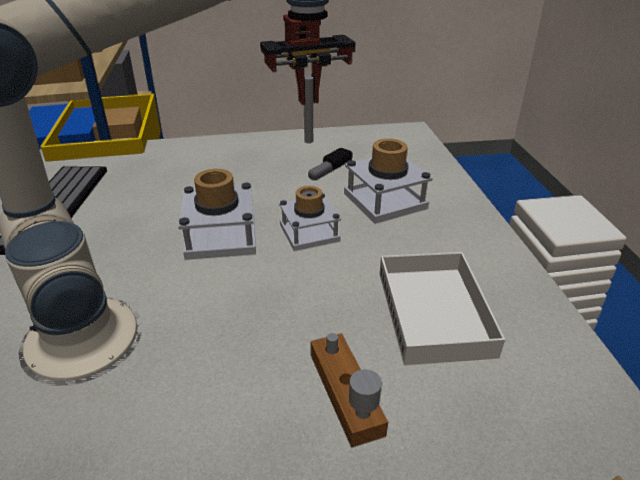

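The drift hangs plumb in the gripper at (308,110), above the core, and its hole in the holder is now empty. Now pushing.

Run:
```python
from h import *
q=q_down(9.7)
move_l([*B,.215],.12,q);f0=state()["ft_force"]
for z in np.arange(.205,.149,-.005):
    move_l([*B,z],.03,q);s=state();print(round(z,3),np.round(s["ee_pos"][2],4),np.round(s["ft_force"]-f0,1),round(s["time"],1))
    if np.linalg.norm(s["ft_force"]-f0)>45:break
im=get_image("side");cv2.imwrite("pics/side2.png",cv2.resize(im["frame"][150:270,250:370],None,fx=4,fy=4))
```

```text
0.205 0.2047 [ 0.7 -0.4  0. ] 9.8
0.2 0.201 [ 1.1 -1.3  5.7] 10.1
0.195 0.196 [0.9 0.6 7.4] 10.4
0.19 0.1906 [2.  0.3 7.4] 10.7
0.185 0.1853 [2.9 0.8 7.1] 11.0
0.18 0.18 [2.6 0.1 6.5] 11.3
0.175 0.1748 [2.  0.2 5.1] 11.7
0.17 0.1695 [3.4 0.1 3.3] 12.0
0.165 0.163 [ 0.2 -0.3 -1. ] 12.3
0.16 0.1593 [ 1.1  0.2 -0.3] 12.6
0.155 0.1546 [ 0.9 -0.5 -0.1] 12.9
0.15 0.1496 [ 0.4 -0.7 -0.3] 13.2
```

View pics/side2.png

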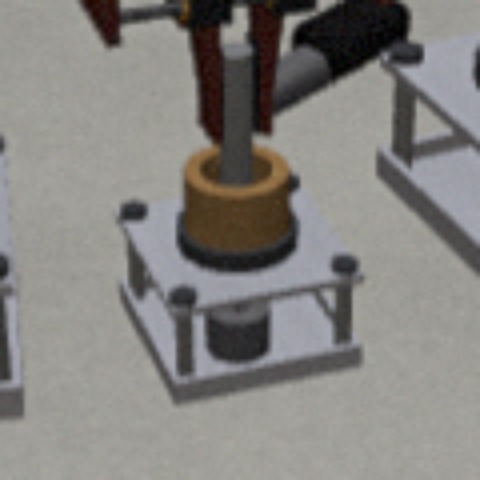

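The push force fell to zero, and the plug stands in the tray at crop (238,330). Next I'll take the drift to the basket, watching for contact on the way down.

Run:
```python
from h import *
q=q_down(9.7)
move_l([*B,.34],.15,q);move_to([*BK,.30],q);move_l([*BK,.12],.12,q)
hold(.2);f0=state()["ft_force"]
for z in np.arange(.112,.094,-.002):
    move_l([*BK,z],.02,q);s=state();f=s["ft_force"]-f0;print(round(z,3),np.round(f,1))
    if f[2]>2:break
gripper_open();hold(.3)
move_l([*BK,.30],.12,q);hold(1)
print(state()["time"],state()["finger_gap"])
im=get_image("side");cv2.imwrite("pics/side3.png",im["frame"])
```

```text
0.112 [-0.4  0.9 -0.3]
0.11 [ 0.3  0.6 -0.3]
0.108 [ 0.3  1.4 -1. ]
0.106 [-0.   2.1  0. ]
0.104 [-0.3  1.8 -0.6]
0.102 [-0.7  0.7 -0.5]
0.1 [ 1.3  0.9 -1.1]
0.098 [-2.6  0.9  8.7]
24.5333 0.0881058500171339
```

View pics/side3.png

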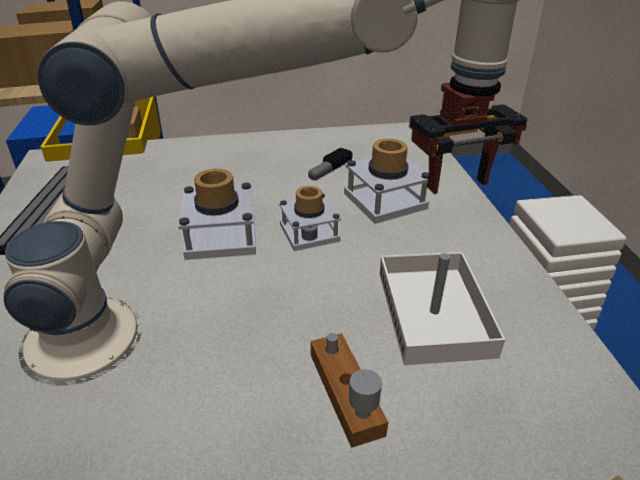

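The drift stands free in the basket at (440,285), the plug lies in the stand's tray at (309,232), and the gripper is clear of everything.

```bash
python3 -c "
from bench import *
print(job_done())"
```

```text
the job is handed in; nothing more can be done
None
```

I pushed the plug through the core into the stand's tray, left the drift standing free in the white basket, and handed the job in at about 25 s on the robot's clock; no verdict was returned.

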